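# Hook the praline tray out of the counter rack

## Task

Take the pull hook from its wooden cradle, put its tip down into the ring at the front of the praline tray in the bottom bay of the small rack, and drag the tray out along the runway until you feel it press firmly on the two stop blocks, wherever they are clamped, pulling gently and never ramming it. Then unhook, leave the tray touching the stop blocks, and lay the hook back in its cradle the way it was. Move the tray with the hook only, never with the gripper, and leave everything else alone.

Things in the scene. Friction and masses are not known exactly. Their poses are not given: they have to be found in the camera images.
- rack: Fixed steel counter rack. Origin on the table at the middle of its bottom bay's mouth; x points into the bay, z up; the tray comes out along -x. Runway deck (top at z 8 mm) x -260 to 200 mm; guide rails, tops z 26, inner faces y +/-67.5, x -240 to 200, keep the tray straight. Upper shelves begin at x 28, lowest at z 98; posts at y +/-79; 162 mm tall. Place and heading vary.
- stop: Low stop across the runway: two dark rubber blocks (26 wide, 22 mm high at y +/-45 mm, 64 mm gap for ring and hook) clamped at an unknown place: their faces lie 0 to 60 mm from this origin along x. Origin fixed, 185 to 205 mm before the bay's mouth, at deck height; x towards the tray. Blocks are sprung, 2 N per mm, 12 mm of give. Press on them with 3 N or more for 0.3 s; over 20 N is ramming.
- tray: Loose steel tray of chocolates, 150 (x) x 130 (y) x 30 mm high, 0.4 to 0.8 kg (hidden), 2.5 mm play to each guide. Origin at the centre of its underside; x points into the bay, front face at x -75 mm. Its drag on the runway is unknown, about 2 to 6 N. Hook and tray must never push on each other with more than 25 N.
- tray_ring (a point): Centre of the tray's pull ring, a flat horizontal steel ring (axis vertical) 26 mm in front of the tray's front face and 34 mm above its underside (42 mm above the table). Inner diameter 20 mm, wire 5 mm thick. Axes as the tray's.
- tray_front (a point): Middle of the tray's front face, 12 mm above its underside; axes as the tray's. This face meets the stop blocks. When the pull is let off, the tray's drag keeps it touching the sprung blocks, if it is not pushed back.
- hook: Loose pull hook, 0.14 kg. Straight black handle 20 wide, 24 high, 130 mm long (x -75 to 55 mm), then a steel rod 8 mm thick along +x to x 160, where it turns straight down. Origin on the handle's axis near the centre of mass: grip it here, across y, from above. z up. At the start it lies in the cradle, origin 55 mm above the table within 4 mm of the cradle's, x along the cradle's x.
- hook_tip (a point): Lowest point of the hook's round down-turned end (8 mm thick): at x 160, z -45 mm in the hook's frame.
- cradle: Fixed wooden cradle, base 180 x 50 mm. Origin on the table under the hook's place, x along the hook. Two saddles 20 mm long: at x -55 mm for the handle (support 43 mm high, 34 mm between cheeks 59 mm high), at x 75 for the rod (support 51 mm high, 18 mm between cheeks 63 mm high). Fingers fit between the saddles. Place and heading vary.
- bowl: Bystander, leave alone: open steel bowl, 140 mm across, 65 high; origin at the centre of its underside.
- jar: Bystander, leave alone: amber glass jar with steel lid, 68 mm across, 110 high; origin at the centre of its underside.
- tin: Bystander, leave alone: closed can, 72 mm across, 100 high; origin at the centre of its underside.
- mould: Bystander, leave alone: clear plastic chocolate mould, slab 90 x 120 x 24 mm; origin at the centre of its underside.
- palette: Bystander, leave alone: spatula with wooden handle lying flat, 200 mm long; origin at the centre of its underside.
- nozzle: Bystander, leave alone: small steel piping nozzle (cone) standing, 34 mm across, 45 high; origin at the centre of its underside.
- cup: Bystander, leave alone: white ceramic cup, 72 mm across, 70 high; origin at the centre of its underside.

How it is judged:
By the outcome, as a careful person would: the job done as asked, in the order asked, and still so for the second after the job is handed in, with the robot touching nothing.
It also fails if it takes over 61 s, if anything falls off the work surface, if the arm or the gripper's body presses on something with over 40 N, if the wrist force passes 120 N, or if a joint passes its speed limit or range.

## Robot

A 6-joint arm with a two-finger parallel gripper is mounted at the origin on the work surface. World frame = base frame: x ahead of the robot, y to its left, z up, the work surface at z = 0. Lengths are in m, angles in rad, forces in N, time in s.
With the tool pointing down it reaches from about 0.35 to 0.775 m from the base axis. Payload 7.3 kg.
Tool frame: the origin (TCP) lies midway between the tips of the shut fingers; the grasp point (between the pads) lies 19 mm behind it (robot.grip_depth is the z of the grasp point in the tool frame, in m); z points along the fingers, y is the line along which they close (so a half turn about z gives the same grasp; the last joint's range is limited). The gripper opens to 92 mm and grips with 3 to 60 N. Pads are 19 mm wide; open, the fingers measure 130 mm over their backs; the gripper's body (75 mm by 190 mm) begins 47 mm behind the grasp point.
Start: joints at [1.14, 0.342, 1.524, -0, 1.275, -0.146], TCP at [0.147, 0.504, 0.227] pointing down, gripper open.
Joint ranges: [-2.53, 2.53], [-0.77, 2.02], [0.04, 2.7], [-1, 4.14], [0.28, 2.66], [-3.11, 3.11]. Speed limits (rad/s): [2.57, 2.57, 3.14, 3.14, 3.14, 3.14].

## Interface

Orientations are given as [roll, pitch, yaw] about the fixed x, y, z axes, in that order (R = Rz(yaw) Ry(pitch) Rx(roll)).
In Python, from cell import robot, viewer gives the robot as it stands.
- The arm moves only by the tool step_arm, never from a script. Its argument "increments" is a list of rows, each an object with "delta_pos": the shift along the tool's x, y, z in cm, a list of three; "dr": the turn, a rotation vector about the tool's x, y, z in degrees, a list of three; "fingers": the closure, from -1 (fully open) to 1 (shut), so that 0 is half open. In form: [{"delta_pos": [tx, ty, tz], "dr": [wx, wy, wz], "fingers": fingers}, ...]. A call has exactly 5 rows; each row is the pose to reach, as a shift and turn from the pose commanded when the call began, along the tool's axes at that moment; what a row does not reach only later rows make up. A row lasts 1/8 s, in which the tool goes at most 62.5 mm and 10.7 degrees, less where a joint would pass 70% of its speed; a pose out of reach is approached as far as the arm can. A call with a gripper value outside its range is refused whole. The fingers move at their own pace and stop on an object; "newtons" is the grip in N (left out, the last holds). Time passes only in rows, so rows that repeat a pose let the fingers close, or fill a call up. It gives the time, the measured TCP pose, the force, the opening and the grip force at its end, in the units of the state.
- robot.observe(): the state, without advancing time (a new reading comes with each control period).
- viewer.read_camera(name): name is "scene" or "top"; returns the picture (384x512x3 uint8, red, green, blue); there is no depth.
- viewer.camera_params(name): a dict with "K" (3x3 intrinsics, pixels), "T" (4x4, takes a point from camera to world coordinates). Camera axes: x right, y down, z forward; pixel columns grow to the right and rows downward; lengths in m; the calibration is good to about 2 mm. A picture is of the moment at which its call begins. camera_params takes no time and is no camera call.
- robot.hand_in(): hands the job in; it is judged then, once.
The state is a dict: "time": time; "qpos": joint angles; "qvel": joint speeds; "joint_efforts": joint torques, N m; "tool_pos": TCP position; "tool_rot": TCP orientation; "contact_force": force on the tool from outside, world axes, zero at the start; "torque": the same for the moment, N m; "opening": finger opening in m; "grip_force": force on a finger pad.
Only numpy, scipy, OpenCV 4.12 (cv2) and the standard library are available. Lean on these libraries where they do the work, as an engineer would, in place of code of your own. Each camera call takes 0.05 s, during which the arm holds its last target. There are 200 camera calls.

## Working session

There is one attempt and no reset: what is moved stays moved. The work goes in short steps, Python scripts to look and compute and a tool call to move; the robot and the scene stay as the last step left them, time stands still between calls to the robot, and variables do not carry over. Pictures are saved under pics/ and viewed, at most 10 in all, crops included, and the job is handed in when it is done.

Besides the shell and the picture viewer there is one more tool, called after "Emit:" as name(argument=value, ...) on one line, values as JSON. step_arm: Moves the arm, as the interface text tells. Its arguments: {"type":"object","properties":{"increments":{"type":"array"},"newtons":{"type":"number"}},"required":["increments"]}

```bash
mkdir -p pics
python3 - <<'E'
from cell import robot, viewer
import cv2,numpy as np
for n in("scene","top"):
    im=viewer.read_camera(n); cv2.imwrite(f"pics/{n}0.png",cv2.resize(im[:,:,::-1],(800,600),interpolation=cv2.INTER_CUBIC)); cv2.imwrite(f"{n}_raw.png",im[:,:,::-1])
    p=viewer.camera_params(n); print(n,np.round(p["K"],1).tolist(),np.round(p["T"],3).tolist())
s=robot.observe();print(s, robot.grip_depth)
E
```

```text
scene [[371.5, 0.0, 255.4], [0.0, 371.5, 193.7], [0.0, 0.0, 1.0]] [[0.633, 0.465, -0.619, 1.13], [0.774, -0.393, 0.497, -0.452], [-0.012, -0.793, -0.609, 0.624], [0.0, 0.0, 0.0, 1.0]]
top [[354.3, 0.0, 258.7], [0.0, 354.3, 192.8], [0.0, 0.0, 1.0]] [[0.003, -0.999, 0.042, 0.487], [-1.0, -0.004, -0.015, 0.013], [0.016, -0.041, -0.999, 1.078], [0.0, 0.0, 0.0, 1.0]]
{'time': 0.1, 'qpos': array([ 1.13996755e+00,  3.42644234e-01,  1.52492844e+00,  3.00950645e-05,
        1.27541993e+00, -1.45978698e-01]), 'qvel': array([ 1.86597896e-03, -2.47935399e-03, -3.41000340e-03,  4.94763484e-05,
        1.27837598e-03,  7.45060896e-04]), 'joint_efforts': array([ 1.03821516e-03, -4.32001376e+01, -2.44699162e+01,  7.18210987e-02,
        5.25767030e-02, -5.00266879e-05]), 'tool_pos': array([0.14733426, 0.50351515, 0.22611662]), 'tool_rot': array([-3.14021178e+00, -2.32111355e-04,  2.85673364e+00]), 'contact_force': array([-0.26071149, -0.58538983, -0.36936886]), 'torque': array([-0.03938667,  0.05117359,  0.01423864]), 'grip_force': 0.0, 'opening': 0.09187613308260499} -0.0188
```

View pics/top0.png

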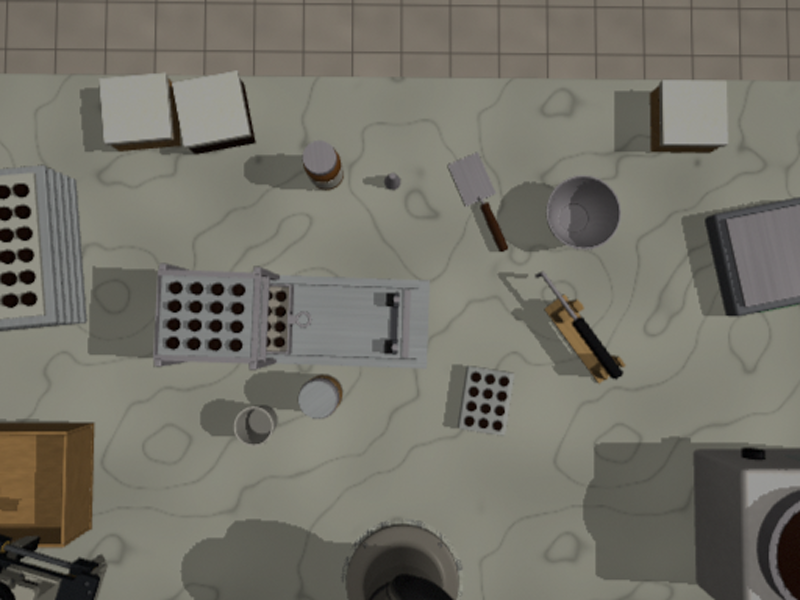

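View pics/scene0.png

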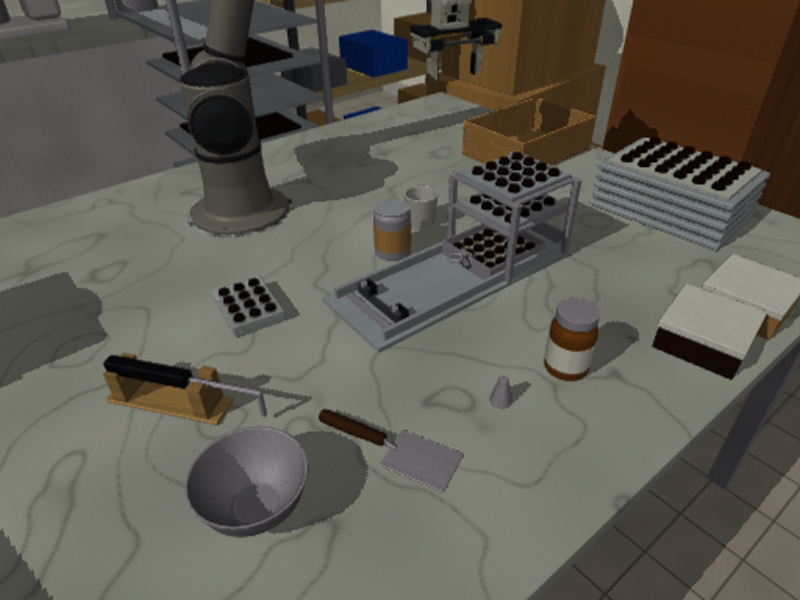

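```bash
cat > h.py <<'E'
import cv2,numpy as np
from cell import robot,viewer
def ray(n,u,v,z):
    p=viewer.camera_params(n);K=np.array(p["K"]);T=np.array(p["T"])
    d=T[:3,:3]@np.linalg.solve(K,[u,v,1]);c=T[:3,3]
    return c+d*(z-c[2])/d[2]
def proj(n,P):
    p=viewer.camera_params(n);K=np.array(p["K"]);T=np.linalg.inv(np.array(p["T"]))
    q=K@(T[:3,:3]@np.array(P)+T[:3,3]);return q[:2]/q[2]
def crop(im,out,u0,v0,w,h,s):
    c=cv2.resize(im[v0:v0+h,u0:u0+w],None,fx=s,fy=s,interpolation=cv2.INTER_CUBIC)
    for u in range(-(-u0//10)*10,u0+w,10):
        x=int((u+.5-u0)*s);cv2.line(c,(x,0),(x,8),(0,0,255));cv2.putText(c,str(u),(x-10,20),0,.4,(0,0,255))
    for v in range(-(-v0//10)*10,v0+h,10):
        y=int((v+.5-v0)*s);cv2.line(c,(0,y),(8,y),(0,0,255));cv2.putText(c,str(v),(10,y+4),0,.4,(0,0,255))
    cv2.imwrite(out,c)
E
python3 - <<'E'
from h import *
im=cv2.imread("top_raw.png")
crop(im,"pics/hook.png",335,165,75,85,7)
crop(im,"pics/tray.png",155,165,125,75,6)
E
```

```text
(no output)
```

View pics/hook.png

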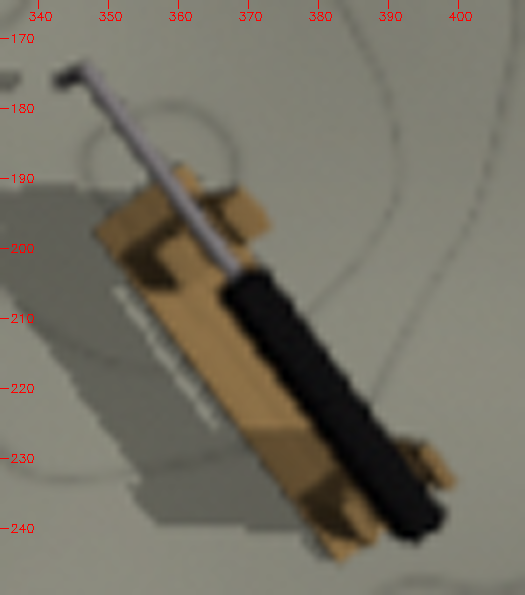

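View pics/tray.png

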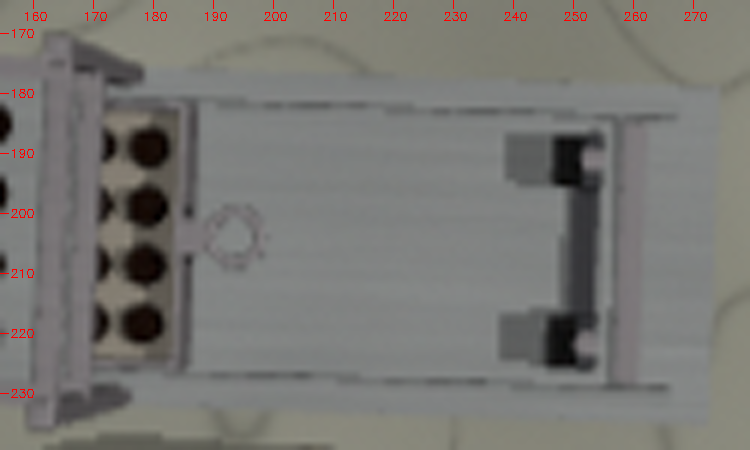

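Run:
```python
from h import *
r=lambda u,v,z:ray("top",u,v,z)
P={}
tip=r(347,175,.055);rs=r(368.8,203.2,.055);print("rodend",tip,"rodstart",rs,np.linalg.norm(tip-rs))
hf=r(368.7,204.5,.067);hr=r(393,240,.067);print(hf,hr,np.linalg.norm(hf-hr))
d=(tip-rs)/np.linalg.norm(tip-rs);print("yaw",np.degrees(np.arctan2(d[1],d[0])),"origin",tip-.16*d, rs-.055*d)
ring=r(193.5,204.3,.042);print("ring",ring)
fr=[r(187.5,181,.038),r(186,227,.038)];print("front",fr)
bl=[r(246.8,191,.030),r(245.7,221,.030)];print("blocks",bl)
for a,b,z in(((180,181),(267,184),.026),((180,227),(265,229),.026)):
    A=r(*a,z);B=r(*b,z);e=A-B;print("rail",A,B,np.degrees(np.arctan2(e[1],e[0])))
s=robot.observe();print(s['tool_pos'],s['tool_rot'])
```

```text
rodend [ 0.58238937 -0.25945966  0.055     ] rodstart [ 0.50061    -0.32236815  0.055     ] 0.10317627521486138
[ 0.49672463 -0.31811058  0.067     ] [ 0.39553448 -0.38690937  0.067     ] 0.12236307566293098
yaw 37.569157904612474 origin [ 0.4555705  -0.35701463  0.055     ] [ 0.45701601 -0.35590268  0.055     ]
ring [0.49588672 0.18702168 0.042     ]
front [array([0.56418935, 0.20598105, 0.038     ]), array([0.42964436, 0.20880996, 0.038     ])]
blocks [array([0.53585585, 0.03208341, 0.03      ]), array([0.44724293, 0.03492927, 0.03      ])]
rail [0.56498417 0.23039197 0.026     ] [ 0.55713359 -0.02786281  0.026     ] 88.25882769331135
rail [0.42894189 0.22872098 0.026     ] [ 0.42360252 -0.02222168  0.026     ] 88.78108609516026
[0.14733426 0.50351515 0.22611662] [-3.14021178e+00 -2.32111355e-04  2.85673364e+00]
```

```bash
cat >> h.py <<'E'
from scipy.spatial.transform import Rotation as Ro
def go(*targets):
    "targets (x,y,z,yawdeg) of TCP, pointing down -> tool shift cm, rotvec deg"
    s=robot.observe();p0=np.array(s['tool_pos']);R0=Ro.from_euler('xyz',s['tool_rot'])
    print("t",round(s['time'],2),"pos",p0.round(4),"rpy",np.degrees(s['tool_rot']).round(2),"F",np.round(s['contact_force'],1),"open",round(s['opening'],4),"grip",round(s['grip_force'],1))
    for t in targets:
        R=Ro.from_euler('xyz',[180,0,t[3]],degrees=True)
        print(t,(100*R0.inv().apply(np.array(t[:3])-p0)).round(2),(R0.inv()*R).as_rotvec(degrees=True).round(2))
E
python3 -c "
from h import *
go((.45,.1,.23,100),(.4565,-.3565,.14,37.5))"
```

```text
t 0.1 pos [0.1473 0.5035 0.2261] rpy [-1.7992e+02 -1.0000e-02  1.6368e+02] F [-0.3 -0.6 -0.4] open 0.0919 grip 0.0
(0.45, 0.1, 0.23, 100) [-40.39 -30.22  -0.36] [-8.000e-02  3.000e-02  6.368e+01]
(0.4565, -0.3565, 0.14, 37.5) [-53.84 -73.84   8.7 ] [-6.0000e-02  8.0000e-02  1.2618e+02]
```

Emit:
step_arm(increments=[{"delta_pos": [-40.4, -30.2, -0.4], "dr": [0, 0, 63], "fingers": -1}, {"delta_pos": [-40.4, -30.2, -0.4], "dr": [0, 0, 63], "fingers": -1}, {"delta_pos": [-40.4, -30.2, -0.4], "dr": [0, 0, 63], "fingers": -1}, {"delta_pos": [-40.4, -30.2, -0.4], "dr": [0, 0, 63], "fingers": -1}, {"delta_pos": [-40.4, -30.2, -0.4], "dr": [0, 0, 63], "fingers": -1}])

```text
time: 0.72
tool_pos: [0.3359, 0.2523, 0.2292]
tool_rot: [3.141, -0.0, 1.913]
contact_force: [0.3, 0.5, -0.1]
opening: 0.0918
grip_force: 0.0
```

```bash
python3 -c "
from h import *
go((.46,-.1,.23,100),(.4565,-.3565,.14,37.5))"
```

```text
t 0.72 pos [0.3359 0.2523 0.2292] rpy [ 1.7999e+02 -1.0000e-02  1.0963e+02] F [ 0.3  0.5 -0.1] open 0.0918 grip 0.0
(0.46, -0.1, 0.23, 100) [-37.35  -0.14  -0.09] [ 0.01 -0.01  9.63]
(0.4565, -0.3565, 0.14, 37.5) [-61.39  -9.09   8.91] [ 0.000e+00 -1.000e-02  7.213e+01]
```

Emit:
step_arm(increments=[{"delta_pos": [-37.3, -0.1, 0], "dr": [0, 0, 54], "fingers": -1}, {"delta_pos": [-37.3, -0.1, 0], "dr": [0, 0, 54], "fingers": -1}, {"delta_pos": [-37.3, -0.1, 0], "dr": [0, 0, 54], "fingers": -1}, {"delta_pos": [-37.3, -0.1, 0], "dr": [0, 0, 54], "fingers": -1}, {"delta_pos": [-61.4, -9.1, 8.9], "dr": [0, 0, 72], "fingers": -1}])

```text
time: 1.35
tool_pos: [0.4275, -0.044, 0.2151]
tool_rot: [3.139, -0.001, 0.975]
contact_force: [0.6, 0.8, -0.0]
opening: 0.0918
grip_force: 0.0
```

```bash
python3 -c "
from h import *
go((.4565,-.3565,.12,37.5))"
```

```text
t 1.35 pos [ 0.4275 -0.044   0.2151] rpy [ 1.7986e+02 -6.0000e-02  5.5890e+01] F [ 0.6  0.8 -0. ] open 0.0918 grip 0.0
(0.4565, -0.3565, 0.12, 37.5) [-24.25  19.9    9.54] [ 0.13 -0.08 18.39]
```

Emit:
step_arm(increments=[{"delta_pos": [-24.2, 19.9, 9.5], "dr": [0, 0, 18.4], "fingers": -0.7}, {"delta_pos": [-24.2, 19.9, 9.5], "dr": [0, 0, 18.4], "fingers": -0.7}, {"delta_pos": [-24.2, 19.9, 9.5], "dr": [0, 0, 18.4], "fingers": -0.5}, {"delta_pos": [-24.2, 19.9, 9.5], "dr": [0, 0, 18.4], "fingers": -0.3}, {"delta_pos": [-24.2, 19.9, 9.5], "dr": [0, 0, 18.4], "fingers": -0.3}])

```text
time: 1.98
tool_pos: [0.4556, -0.3412, 0.1231]
tool_rot: [-3.141, -0.0, 0.66]
contact_force: [1.2, -0.1, 0.6]
opening: 0.0598
grip_force: 0.0
```

```bash
python3 -c "
from h import *
go((.4565,-.3565,.036,37.5))
im=viewer.read_camera('top')[:,:,::-1]
crop(im,'pics/hook2.png',335,165,75,85,7)
cv2.imwrite('hook2_raw.png',im)"
```

```text
t 1.98 pos [ 0.4556 -0.3412  0.1231] rpy [-1.7996e+02 -1.0000e-02  3.7830e+01] F [ 1.2 -0.1  0.6] open 0.0598 grip 0.0
(0.4565, -0.3565, 0.036, 37.5) [-0.87  1.27  8.71] [-0.04 -0.01  0.33]
```

View pics/hook2.png

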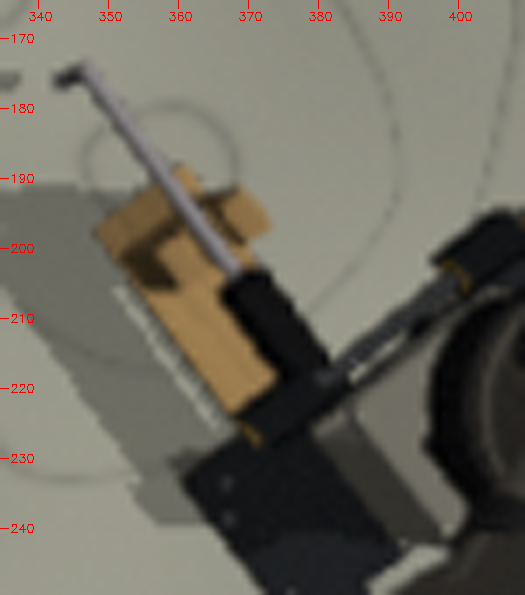

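```bash
python3 -c "
from h import *
d=np.array([np.cos(np.radians(37.5)),np.sin(np.radians(37.5)),0]);o=np.array([.4565,-.3565,.055])
for n,k,z in(('rodend',.16,0),('tip',.16,-.045),('handlefront',.055,0),('handlerear',-.075,0)):
  P=o+k*d+[0,0,z];print(n,proj('scene',P),proj('top',P))
crop(cv2.imread('scene_raw.png'),'pics/hs.png',60,215,125,60,6)
"
```

```text
rodend [164.87802233 251.67152539] [346.8735927  174.64045985]
tip [168.20338633 266.12914974] [342.95730721 176.01434012]
handlefront [119.64129193 243.91553187] [369.02452305 203.36470138]
handlerear [ 66.64456442 234.82906008] [396.59776699 239.12033359]
```

View pics/hs.png

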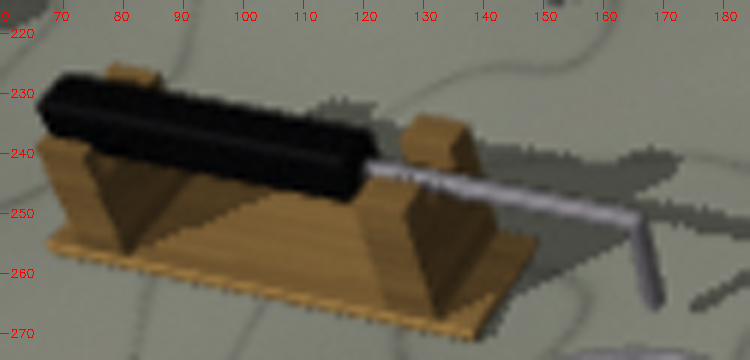

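Emit:
step_arm(increments=[{"delta_pos": [-0.9, 1.3, 0], "dr": [0, 0, 0.3], "fingers": -0.3}, {"delta_pos": [-0.9, 1.3, 0], "dr": [0, 0, 0.3], "fingers": -0.3}, {"delta_pos": [-0.9, 1.3, 4.0], "dr": [0, 0, 0.3], "fingers": -0.3}, {"delta_pos": [-0.9, 1.3, 4.0], "dr": [0, 0, 0.3], "fingers": -0.3}, {"delta_pos": [-0.9, 1.3, 4.0], "dr": [0, 0, 0.3], "fingers": -0.3}])

```text
time: 2.65
tool_pos: [0.4575, -0.3546, 0.0856]
tool_rot: [3.14, -0.0, 0.657]
contact_force: [0.4, 0.7, 0.7]
opening: 0.0598
grip_force: 0.0
```

```bash
python3 -c "
from h import *
go((.4565,-.3565,.036,37.5))"
```

```text
t 2.65 pos [ 0.4575 -0.3546  0.0856] rpy [ 1.7992e+02 -2.0000e-02  3.7620e+01] F [0.4 0.7 0.7] open 0.0598 grip 0.0
(0.4565, -0.3565, 0.036, 37.5) [-0.19  0.08  4.96] [ 0.08 -0.02  0.12]
```

Emit:
step_arm(increments=[{"delta_pos": [-0.2, 0.1, 2.5], "dr": [0, 0, 0], "fingers": -0.3}, {"delta_pos": [-0.2, 0.1, 4.9], "dr": [0, 0, 0], "fingers": -0.3}, {"delta_pos": [-0.2, 0.1, 4.9], "dr": [0, 0, 0], "fingers": -0.3}, {"delta_pos": [-0.2, 0.1, 4.9], "dr": [0, 0, 0], "fingers": 0.2}, {"delta_pos": [-0.2, 0.1, 4.9], "dr": [0, 0, 0], "fingers": 0.4}], newtons=30)

```text
time: 3.28
tool_pos: [0.4565, -0.3576, 0.0366]
tool_rot: [3.139, -0.0, 0.656]
contact_force: [0.5, 0.1, 0.1]
opening: 0.0442
grip_force: 0.0
```

Emit:
step_arm(increments=[{"delta_pos": [0, 0, 0], "dr": [0, 0, 0], "fingers": 1}, {"delta_pos": [0, 0, 0], "dr": [0, 0, 0], "fingers": 1}, {"delta_pos": [0, 0, 0], "dr": [0, 0, 0], "fingers": 1}, {"delta_pos": [0, 0, 0], "dr": [0, 0, 0], "fingers": 1}, {"delta_pos": [0, 0, 0], "dr": [0, 0, 0], "fingers": 1}])

```text
time: 3.9
tool_pos: [0.4557, -0.357, 0.0352]
tool_rot: [-3.141, -0.0, 0.655]
contact_force: [-1.5, 1.6, 5.6]
opening: 0.0197
grip_force: 29.9
```

```bash
python3 -c "
from h import *
go((.4565,-.3565,.036,37.5))"
```

```text
t 3.9 pos [ 0.4557 -0.357   0.0352] rpy [-179.98   -0.     37.56] F [-1.5  1.6  5.6] open 0.0197 grip 29.9
(0.4565, -0.3565, 0.036, 37.5) [ 0.09  0.01 -0.08] [-0.02 -0.    0.06]
```

Emit:
step_arm(increments=[{"delta_pos": [0, 0, -1], "dr": [0, 0, 0], "fingers": 1}, {"delta_pos": [0, 0, -3], "dr": [0, 0, 0], "fingers": 1}, {"delta_pos": [0, 0, -6], "dr": [0, 0, 0], "fingers": 1}, {"delta_pos": [0, 0, -9], "dr": [0, 0, 0], "fingers": 1}, {"delta_pos": [0, 0, -10], "dr": [0, 0, 0], "fingers": 1}], newtons=45)

```text
time: 4.53
tool_pos: [0.4566, -0.3579, 0.1371]
tool_rot: [3.138, -0.001, 0.655]
contact_force: [-0.2, 0.3, -1.3]
opening: 0.0197
grip_force: 44.9
```

```bash
python3 -c "
from h import *
go((.47,-.2,.135,62),(.4918,.026,.115,88.5))"
```

```text
t 4.53 pos [ 0.4566 -0.3579  0.1371] rpy [ 1.7978e+02 -3.0000e-02  3.7550e+01] F [-0.2  0.3 -1.3] open 0.0197 grip 44.9
(0.47, -0.2, 0.135, 62) [ 10.68 -11.7    0.17] [ 2.200e-01  1.000e-02 -2.445e+01]
(0.4918, 0.026, 0.115, 88.5) [ 26.18 -28.3    2.12] [  0.22   0.07 -50.95]
```

Final position in 10 rows, split evenly.

Emit:
step_arm(increments=[{"delta_pos": [2, -2.1, 0], "dr": [0, 0, -5], "fingers": 1}, {"delta_pos": [5, -5.5, 0], "dr": [0, 0, -11], "fingers": 1}, {"delta_pos": [8.5, -9.2, 0], "dr": [0, 0, -18], "fingers": 1}, {"delta_pos": [12, -13, 0.5], "dr": [0, 0, -26], "fingers": 1}, {"delta_pos": [15.5, -16.8, 1], "dr": [0, 0, -33], "fingers": 1}])

```text
time: 5.15
tool_pos: [0.476, -0.1277, 0.1243]
tool_rot: [-3.141, -0.0, 1.235]
contact_force: [0.8, -0.2, -1.5]
opening: 0.0198
grip_force: 44.9
```

```bash
python3 -c "
from h import *
go((.4918,.026,.115,88.5))"
```

```text
t 5.15 pos [ 0.476  -0.1277  0.1243] rpy [-1.7996e+02 -2.0000e-02  7.0770e+01] F [ 0.8 -0.2 -1.5] open 0.0198 grip 44.9
(0.4918, 0.026, 0.115, 88.5) [15.04 -3.57  0.94] [ -0.04  -0.02 -17.73]
```

Emit:
step_arm(increments=[{"delta_pos": [4, -1, 0.2], "dr": [0, 0, -6], "fingers": 1}, {"delta_pos": [8, -2, 0.5], "dr": [0, 0, -12], "fingers": 1}, {"delta_pos": [12, -2.9, 0.9], "dr": [0, 0, -16], "fingers": 1}, {"delta_pos": [15, -3.6, 0.9], "dr": [0, 0, -17.7], "fingers": 1}, {"delta_pos": [15, -3.6, 0.9], "dr": [0, 0, -17.7], "fingers": 1}])

```text
time: 5.78
tool_pos: [0.4919, 0.0258, 0.1154]
tool_rot: [-3.141, -0.0, 1.543]
contact_force: [-0.0, -0.4, -0.9]
opening: 0.0197
grip_force: 44.9
```

```bash
python3 -c "
from h import *
go((.4918,.026,.115,88.5))
a=viewer.read_camera('top')[:,:,::-1];b=viewer.read_camera('scene')[:,:,::-1]
crop(a,'pics/a.png',160,165,75,75,7);crop(b,'pics/b.png',255,120,75,75,7)
cv2.imwrite('pics/ab.png',np.hstack([cv2.resize(cv2.imread('pics/a.png'),(400,400)),cv2.resize(cv2.imread('pics/b.png'),(400,400))]))
cv2.imwrite('b_raw.png',b)"
```

```text
t 5.78 pos [0.4919 0.0258 0.1154] rpy [-1.7994e+02 -2.0000e-02  8.8430e+01] F [-0.  -0.4 -0.9] open 0.0197 grip 44.9
(0.4918, 0.026, 0.115, 88.5) [ 0.02 -0.01  0.04] [-0.06 -0.02 -0.07]
```

View pics/ab.png

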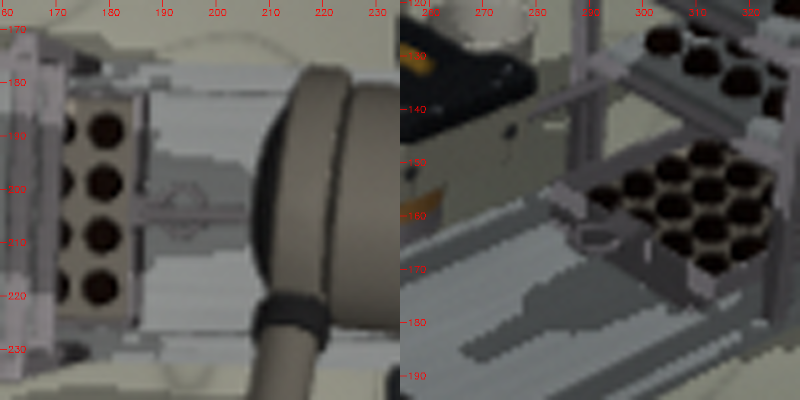

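```bash
python3 -c "
from h import *
s=robot.observe();p=s['tool_pos'];y=s['tool_rot'][2];d=np.array([np.cos(y),np.sin(y),0])
o=p+[0,0,.0198]+.001*d
for n,k,z in(('rodend',.16,0),('rodback',.12,0),('tip',.16,-.045)):
  P=o+k*d+[0,0,z];print(n,P,proj('scene',P),proj('top',P))
print('ring',proj('scene',[.4959,.187,.042]),proj('top',[.4959,.187,.042]))
a=cv2.imread('b_raw.png');crop(a,'pics/c.png',265,110,80,70,9)
"
```

```text
rodend [0.49683019 0.18481661 0.13541892] [291.48530001 135.72759852] [188.40811212 203.62861731]
rodback [0.49562889 0.14483465 0.13541892] [280.24032992 140.31518981] [203.51272746 204.1307426 ]
tip [0.49683019 0.18481661 0.09041892] [290.72635987 150.1102257 ] [191.36637206 203.80554252]
ring [290.28397673 164.35111108] [193.50750606 204.29546595]
```

View pics/c.png

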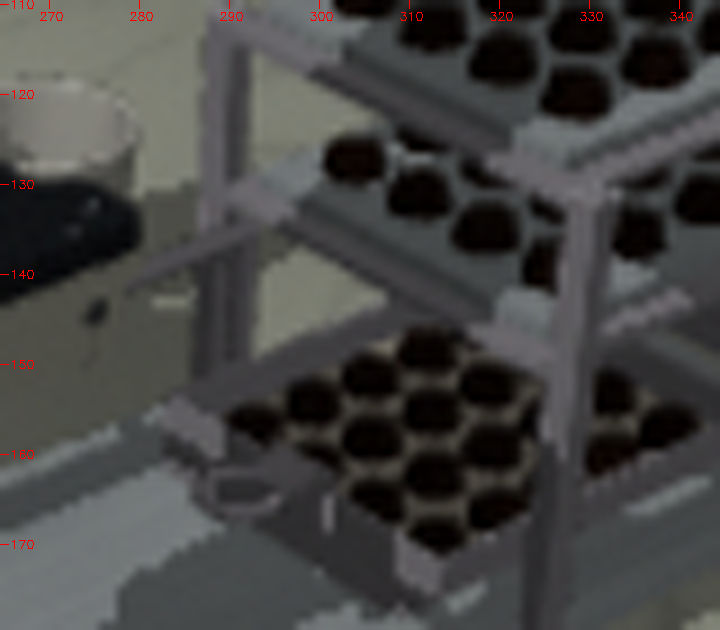

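Emit:
step_arm(increments=[{"delta_pos": [0.3, 0, 1], "dr": [0, 0, 0], "fingers": 1}, {"delta_pos": [0.3, 0, 2.5], "dr": [0, 0, 0], "fingers": 1}, {"delta_pos": [0.3, 0, 3.8], "dr": [0, 0, 0], "fingers": 1}, {"delta_pos": [0.3, 0, 4.0], "dr": [0, 0, 0], "fingers": 1}, {"delta_pos": [0.3, 0, 4.0], "dr": [0, 0, 0], "fingers": 1}])

```text
time: 6.5
tool_pos: [0.4924, 0.0268, 0.076]
tool_rot: [-3.141, -0.0, 1.54]
contact_force: [0.2, -0.2, -1.3]
opening: 0.0197
grip_force: 44.9
```

```bash
python3 -c "
from h import *
go((.4918,.029,.0494,88.5))
b=viewer.read_camera('scene')[:,:,::-1]
crop(b,'pics/d.png',265,130,60,45,12)"
```

```text
t 6.5 pos [0.4924 0.0268 0.076 ] rpy [-179.99   -0.     88.23] F [ 0.2 -0.2 -1.3] open 0.0197 grip 44.9
(0.4918, 0.029, 0.0494, 88.5) [ 0.22 -0.07  2.66] [-0.01 -0.   -0.27]
```

View pics/d.png

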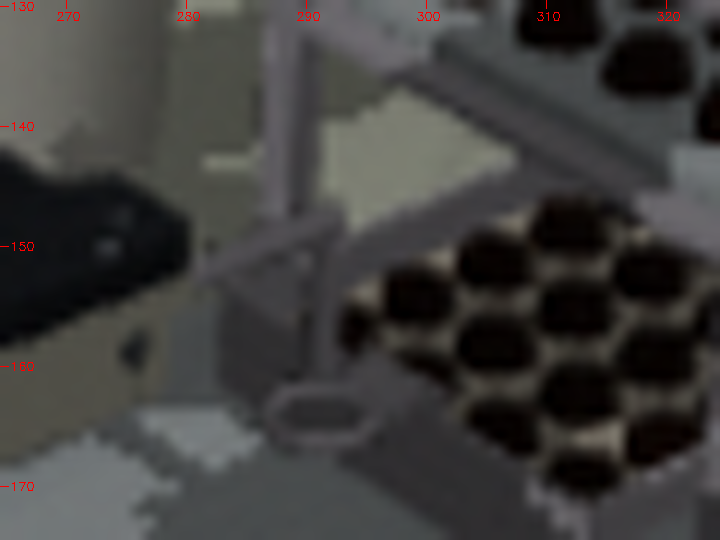

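Emit:
step_arm(increments=[{"delta_pos": [0.1, -0.2, 0], "dr": [0, 0, 0], "fingers": 1}, {"delta_pos": [0.1, -0.2, 0.3], "dr": [0, 0, 0], "fingers": 1}, {"delta_pos": [0.1, -0.2, 0.6], "dr": [0, 0, 0], "fingers": 1}, {"delta_pos": [0.1, -0.2, 0.9], "dr": [0, 0, 0], "fingers": 1}, {"delta_pos": [0.1, -0.2, 1.2], "dr": [0, 0, 0], "fingers": 1}])

```text
time: 7.18
tool_pos: [0.4904, 0.0281, 0.0638]
tool_rot: [-3.142, -0.0, 1.54]
contact_force: [-0.5, 0.3, -1.3]
opening: 0.0193
grip_force: 44.9
```

Emit:
step_arm(increments=[{"delta_pos": [0, 0, 0.4], "dr": [0, 0, 0], "fingers": 1}, {"delta_pos": [0, 0, 0.8], "dr": [0, 0, 0], "fingers": 1}, {"delta_pos": [0, 0, 1.2], "dr": [0, 0, 0], "fingers": 1}, {"delta_pos": [0, 0, 1.4], "dr": [0, 0, 0], "fingers": 1}, {"delta_pos": [0, 0, 1.4], "dr": [0, 0, 0], "fingers": 1}])

```text
time: 7.8
tool_pos: [0.4903, 0.0281, 0.0499]
tool_rot: [-3.141, -0.0, 1.54]
contact_force: [-0.1, 0.8, -1.4]
opening: 0.0195
grip_force: 44.9
```

Emit:
step_arm(increments=[{"delta_pos": [-0.2, 0, 0], "dr": [0, 0, 0], "fingers": 1}, {"delta_pos": [-0.4, 0, 0], "dr": [0, 0, 0], "fingers": 1}, {"delta_pos": [-0.6, 0, 0], "dr": [0, 0, 0], "fingers": 1}, {"delta_pos": [-0.8, 0, 0], "dr": [0, 0, 0], "fingers": 1}, {"delta_pos": [-1.0, 0, 0], "dr": [0, 0, 0], "fingers": 1}])

```text
time: 8.43
tool_pos: [0.4901, 0.0184, 0.0501]
tool_rot: [3.142, -0.001, 1.54]
contact_force: [-0.1, 3.3, -3.0]
opening: 0.02
grip_force: 44.9
```

Emit:
step_arm(increments=[{"delta_pos": [-0.5, 0, 0], "dr": [0, 0, 0], "fingers": 1}, {"delta_pos": [-1.1, 0, 0], "dr": [0, 0, 0], "fingers": 1}, {"delta_pos": [-1.8, 0, 0], "dr": [0, 0, 0], "fingers": 1}, {"delta_pos": [-2.5, 0, 0], "dr": [0, 0, 0], "fingers": 1}, {"delta_pos": [-3.2, 0, 0], "dr": [0, 0, 0], "fingers": 1}])

```text
time: 9.05
tool_pos: [0.4891, -0.0144, 0.0501]
tool_rot: [3.142, -0.0, 1.54]
contact_force: [0.9, 4.1, -1.0]
opening: 0.0201
grip_force: 44.9
```

Emit:
step_arm(increments=[{"delta_pos": [-0.7, 0, 0], "dr": [0, 0, 0], "fingers": 1}, {"delta_pos": [-1.4, 0, 0], "dr": [0, 0, 0], "fingers": 1}, {"delta_pos": [-2.1, 0, 0], "dr": [0, 0, 0], "fingers": 1}, {"delta_pos": [-2.8, 0, 0], "dr": [0, 0, 0], "fingers": 1}, {"delta_pos": [-3.5, 0, 0], "dr": [0, 0, 0], "fingers": 1}])

```text
time: 9.68
tool_pos: [0.488, -0.0493, 0.0501]
tool_rot: [-3.142, -0.0, 1.54]
contact_force: [0.5, 3.2, -1.6]
opening: 0.0198
grip_force: 44.9
```

Emit:
step_arm(increments=[{"delta_pos": [-0.7, 0, 0], "dr": [0, 0, 0], "fingers": 1}, {"delta_pos": [-1.4, 0, 0], "dr": [0, 0, 0], "fingers": 1}, {"delta_pos": [-2.1, 0, 0], "dr": [0, 0, 0], "fingers": 1}, {"delta_pos": [-2.8, 0, 0], "dr": [0, 0, 0], "fingers": 1}, {"delta_pos": [-3.5, 0, 0], "dr": [0, 0, 0], "fingers": 1}])

```text
time: 10.3
tool_pos: [0.4869, -0.0843, 0.05]
tool_rot: [-3.141, -0.0, 1.54]
contact_force: [0.1, 3.9, -1.2]
opening: 0.0198
grip_force: 44.9
```

Run:
```python
from h import *
go((.4918,.029,.0494,88.5))
b=viewer.read_camera('scene')[:,:,::-1];cv2.imwrite('drag.png',b)
t=viewer.read_camera('top')[:,:,::-1]
A=cv2.resize(b[120:240,190:350],(800,600),interpolation=cv2.INTER_CUBIC);cv2.imwrite('pics/drag.png',A)
```

```text
t 10.3 pos [ 0.4869 -0.0843  0.05  ] rpy [-1.7999e+02 -1.0000e-02  8.8250e+01] F [ 0.1  3.9 -1.2] open 0.0198 grip 44.9
(0.4918, 0.029, 0.0494, 88.5) [11.34  0.15  0.06] [-0.01 -0.01 -0.25]
```

View pics/drag.png

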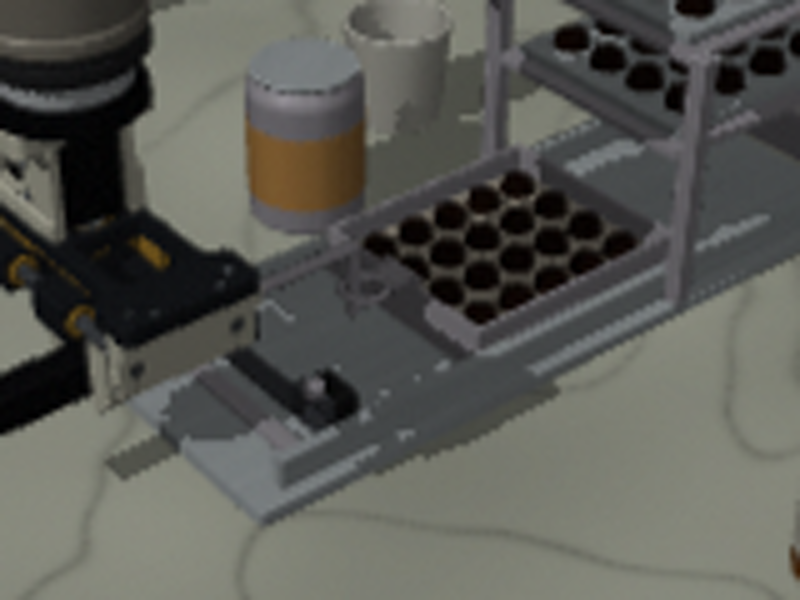

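Emit:
step_arm(increments=[{"delta_pos": [-0.7, 0, 0], "dr": [0, 0, 0], "fingers": 1}, {"delta_pos": [-1.4, 0, 0], "dr": [0, 0, 0], "fingers": 1}, {"delta_pos": [-2.1, 0, 0], "dr": [0, 0, 0], "fingers": 1}, {"delta_pos": [-2.8, 0, 0], "dr": [0, 0, 0], "fingers": 1}, {"delta_pos": [-3.5, 0, 0], "dr": [0, 0, 0], "fingers": 1}])

```text
time: 11.02
tool_pos: [0.4858, -0.1193, 0.0501]
tool_rot: [-3.142, -0.0, 1.54]
contact_force: [0.0, 3.5, -2.2]
opening: 0.0199
grip_force: 44.9
```

Emit:
step_arm(increments=[{"delta_pos": [-0.6, 0, 0], "dr": [0, 0, 0], "fingers": 1}, {"delta_pos": [-1.1, 0, 0], "dr": [0, 0, 0], "fingers": 1}, {"delta_pos": [-1.5, 0, 0], "dr": [0, 0, 0], "fingers": 1}, {"delta_pos": [-1.8, 0, 0], "dr": [0, 0, 0], "fingers": 1}, {"delta_pos": [-2.0, 0, 0], "dr": [0, 0, 0], "fingers": 1}])

```text
time: 11.65
tool_pos: [0.4853, -0.1389, 0.0501]
tool_rot: [3.142, -0.0, 1.54]
contact_force: [0.8, 2.9, -2.3]
opening: 0.02
grip_force: 44.9
```

Emit:
step_arm(increments=[{"delta_pos": [-0.2, 0, 0], "dr": [0, 0, 0], "fingers": 1}, {"delta_pos": [-0.4, 0, 0], "dr": [0, 0, 0], "fingers": 1}, {"delta_pos": [-0.6, 0, 0], "dr": [0, 0, 0], "fingers": 1}, {"delta_pos": [-0.8, 0, 0], "dr": [0, 0, 0], "fingers": 1}, {"delta_pos": [-1.0, 0, 0], "dr": [0, 0, 0], "fingers": 1}])

```text
time: 12.28
tool_pos: [0.485, -0.1489, 0.0501]
tool_rot: [-3.142, -0.0, 1.54]
contact_force: [-0.4, 3.6, -2.1]
opening: 0.0194
grip_force: 44.9
```

Emit:
step_arm(increments=[{"delta_pos": [-0.1, 0, 0], "dr": [0, 0, 0], "fingers": 1}, {"delta_pos": [-0.2, 0, 0], "dr": [0, 0, 0], "fingers": 1}, {"delta_pos": [-0.3, 0, 0], "dr": [0, 0, 0], "fingers": 1}, {"delta_pos": [-0.4, 0, 0], "dr": [0, 0, 0], "fingers": 1}, {"delta_pos": [-0.5, 0, 0], "dr": [0, 0, 0], "fingers": 1}])

```text
time: 12.9
tool_pos: [0.4848, -0.1539, 0.0501]
tool_rot: [3.142, -0.0, 1.54]
contact_force: [0.5, 2.8, -2.0]
opening: 0.0198
grip_force: 44.9
```

Emit:
step_arm(increments=[{"delta_pos": [-0.1, 0, 0], "dr": [0, 0, 0], "fingers": 1}, {"delta_pos": [-0.2, 0, 0], "dr": [0, 0, 0], "fingers": 1}, {"delta_pos": [-0.3, 0, 0], "dr": [0, 0, 0], "fingers": 1}, {"delta_pos": [-0.3, 0, 0], "dr": [0, 0, 0], "fingers": 1}, {"delta_pos": [-0.3, 0, 0], "dr": [0, 0, 0], "fingers": 1}])

```text
time: 13.52
tool_pos: [0.4848, -0.157, 0.0501]
tool_rot: [3.141, 0.0, 1.54]
contact_force: [0.7, 2.7, -2.3]
opening: 0.0198
grip_force: 44.9
```

Emit:
step_arm(increments=[{"delta_pos": [-0.1, 0, 0], "dr": [0, 0, 0], "fingers": 1}, {"delta_pos": [-0.2, 0, 0], "dr": [0, 0, 0], "fingers": 1}, {"delta_pos": [-0.3, 0, 0], "dr": [0, 0, 0], "fingers": 1}, {"delta_pos": [-0.3, 0, 0], "dr": [0, 0, 0], "fingers": 1}, {"delta_pos": [-0.3, 0, 0], "dr": [0, 0, 0], "fingers": 1}])

```text
time: 14.15
tool_pos: [0.4845, -0.1595, 0.0499]
tool_rot: [-3.141, -0.001, 1.54]
contact_force: [-0.2, 5.7, -2.2]
opening: 0.0198
grip_force: 44.9
```

Emit:
step_arm(increments=[{"delta_pos": [-0.1, 0, 0], "dr": [0, 0, 0], "fingers": 1}, {"delta_pos": [-0.2, 0, 0], "dr": [0, 0, 0], "fingers": 1}, {"delta_pos": [-0.3, 0, 0], "dr": [0, 0, 0], "fingers": 1}, {"delta_pos": [-0.3, 0, 0], "dr": [0, 0, 0], "fingers": 1}, {"delta_pos": [-0.3, 0, 0], "dr": [0, 0, 0], "fingers": 1}])

```text
time: 14.78
tool_pos: [0.484, -0.1617, 0.0497]
tool_rot: [-3.14, -0.002, 1.54]
contact_force: [1.2, 8.6, -2.6]
opening: 0.0195
grip_force: 44.9
```

Emit:
step_arm(increments=[{"delta_pos": [-0.1, 0, 0], "dr": [0, 0, 0], "fingers": 1}, {"delta_pos": [-0.15, 0, 0], "dr": [0, 0, 0], "fingers": 1}, {"delta_pos": [-0.15, 0, 0], "dr": [0, 0, 0], "fingers": 1}, {"delta_pos": [-0.15, 0, 0], "dr": [0, 0, 0], "fingers": 1}, {"delta_pos": [-0.15, 0, 0], "dr": [0, 0, 0], "fingers": 1}])

```text
time: 15.4
tool_pos: [0.4838, -0.1627, 0.0495]
tool_rot: [-3.14, -0.003, 1.54]
contact_force: [0.9, 11.0, -1.9]
opening: 0.0197
grip_force: 44.9
```

Emit:
step_arm(increments=[{"delta_pos": [0.1, 0, 0], "dr": [0, 0, 0], "fingers": 1}, {"delta_pos": [0.2, 0, 0], "dr": [0, 0, 0], "fingers": 1}, {"delta_pos": [0.3, 0, 0], "dr": [0, 0, 0], "fingers": 1}, {"delta_pos": [0.4, 0, 0], "dr": [0, 0, 0], "fingers": 1}, {"delta_pos": [0.5, 0, 0], "dr": [0, 0, 0], "fingers": 1}])

```text
time: 16.02
tool_pos: [0.4852, -0.16, 0.0504]
tool_rot: [3.14, 0.001, 1.54]
contact_force: [0.5, -1.0, -1.4]
opening: 0.0197
grip_force: 44.9
```

Emit:
step_arm(increments=[{"delta_pos": [0.1, 0, 0], "dr": [0, 0, 0], "fingers": 1}, {"delta_pos": [0.2, 0, 0], "dr": [0, 0, 0], "fingers": 1}, {"delta_pos": [0.3, 0, 0], "dr": [0, 0, 0], "fingers": 1}, {"delta_pos": [0.3, 0, 0], "dr": [0, 0, 0], "fingers": 1}, {"delta_pos": [0.3, 0, 0], "dr": [0, 0, 0], "fingers": 1}])

```text
time: 16.65
tool_pos: [0.4848, -0.1563, 0.05]
tool_rot: [3.142, -0.0, 1.54]
contact_force: [0.3, 0.7, -1.7]
opening: 0.0199
grip_force: 44.9
```

Emit:
step_arm(increments=[{"delta_pos": [0, 0, -0.5], "dr": [0, 0, 0], "fingers": 1}, {"delta_pos": [0, 0, -1.2], "dr": [0, 0, 0], "fingers": 1}, {"delta_pos": [0, 0, -2.2], "dr": [0, 0, 0], "fingers": 1}, {"delta_pos": [0, 0, -3.5], "dr": [0, 0, 0], "fingers": 1}, {"delta_pos": [0, 0, -5], "dr": [0, 0, 0], "fingers": 1}])

```text
time: 17.27
tool_pos: [0.4848, -0.1563, 0.1012]
tool_rot: [3.141, 0.0, 1.54]
contact_force: [-0.2, 0.3, -2.1]
opening: 0.0198
grip_force: 44.9
```

Emit:
step_arm(increments=[{"delta_pos": [0, 0, -2], "dr": [0, 0, 0], "fingers": 1}, {"delta_pos": [0, 0, -3.5], "dr": [0, 0, 0], "fingers": 1}, {"delta_pos": [0, 0, -4], "dr": [0, 0, 0], "fingers": 1}, {"delta_pos": [0, 0, -4], "dr": [0, 0, 0], "fingers": 1}, {"delta_pos": [0, 0, -4], "dr": [0, 0, 0], "fingers": 1}])

```text
time: 17.9
tool_pos: [0.4843, -0.1561, 0.1394]
tool_rot: [-3.14, -0.001, 1.54]
contact_force: [0.1, -0.9, -2.2]
opening: 0.0199
grip_force: 44.9
```

Run:
```python
from h import *
go((.4557,-.357,.135,37.56))
t=viewer.read_camera('top')[:,:,::-1];cv2.imwrite('after_top.png',t);b=viewer.read_camera('scene')[:,:,::-1];cv2.imwrite('after_scene.png',b)
# check hook attitude in hand: tip prediction vs dark/bright is not needed; tray unmoved check vs drag picture
```

```text
t 17.9 pos [ 0.4843 -0.1561  0.1394] rpy [-1.7993e+02 -4.0000e-02  8.8250e+01] F [ 0.1 -0.9 -2.2] open 0.0199 grip 44.9
(0.4557, -0.357, 0.135, 37.56) [-20.17  -2.25   0.43] [-0.08 -0.   50.69]
```

Emit:
step_arm(increments=[{"delta_pos": [-2, -0.2, 0], "dr": [0, 0, 5], "fingers": 1}, {"delta_pos": [-5, -0.6, 0], "dr": [0, 0, 12], "fingers": 1}, {"delta_pos": [-8.5, -1, 0], "dr": [0, 0, 20], "fingers": 1}, {"delta_pos": [-12, -1.4, 0], "dr": [0, 0, 29], "fingers": 1}, {"delta_pos": [-15.5, -1.7, 0], "dr": [0, 0, 38], "fingers": 1}])

```text
time: 18.62
tool_pos: [0.4626, -0.3117, 0.1395]
tool_rot: [-3.141, -0.0, 0.872]
contact_force: [0.6, 0.2, -1.3]
opening: 0.0202
grip_force: 44.9
```

```bash
python3 -c "
from h import *
go((.4557,-.357,.135,37.56))"
```

```text
t 18.62 pos [ 0.4626 -0.3117  0.1395] rpy [-1.7994e+02 -1.0000e-02  4.9950e+01] F [ 0.6  0.2 -1.3] open 0.0202 grip 44.9
(0.4557, -0.357, 0.135, 37.56) [-3.92  2.39  0.45] [-6.000e-02 -1.000e-02  1.239e+01]
```

Emit:
step_arm(increments=[{"delta_pos": [-2, 1.2, 0.4], "dr": [0, 0, 6], "fingers": 1}, {"delta_pos": [-3.3, 2.0, 0.4], "dr": [0, 0, 10], "fingers": 1}, {"delta_pos": [-3.9, 2.4, 0.4], "dr": [0, 0, 12.4], "fingers": 1}, {"delta_pos": [-3.9, 2.4, 0.4], "dr": [0, 0, 12.4], "fingers": 1}, {"delta_pos": [-3.9, 2.4, 0.4], "dr": [0, 0, 12.4], "fingers": 1}])

```text
time: 19.25
tool_pos: [0.4566, -0.3554, 0.136]
tool_rot: [-3.141, -0.0, 0.662]
contact_force: [0.4, 0.2, -1.5]
opening: 0.0196
grip_force: 44.9
```

Run:
```python
from h import *
go((.4557,-.357,.085,37.56),(.4557,-.357,.0352,37.56))
b=viewer.read_camera('scene')[:,:,::-1];cv2.imwrite('above.png',b)
p=robot.observe();y=p['tool_rot'][2];d=np.array([np.cos(y),np.sin(y),0]);o=p['tool_pos']+[0,0,.0198]+.001*d
pr={n:proj('scene',o+k*d+[0,0,z]) for n,k,z in(('mid',.09,0),('end',.16,0),('tip',.16,-.045))}
print(pr)
D=np.abs(b.astype(int)-cv2.imread('scene_raw.png')).sum(2)
u,v=pr['end'].round().astype(int);print(u,v)
print(np.array2string(D[v-10:v+24,u-22:u+10]//10,max_line_width=200,threshold=9999))
```

```text
t 19.25 pos [ 0.4566 -0.3554  0.136 ] rpy [-1.7997e+02 -1.0000e-02  3.7930e+01] F [ 0.4  0.2 -1.5] open 0.0196 grip 44.9
(0.4557, -0.357, 0.085, 37.56) [-0.18  0.07  5.1 ] [-0.03 -0.01  0.37]
(0.4557, -0.357, 0.0352, 37.56) [-0.18  0.08 10.08] [-0.03 -0.01  0.37]
{'mid': array([124.91989523, 209.92814903]), 'end': array([157.83252295, 214.73554569]), 'tip': array([161.68411155, 231.71217216])}
158 215
[[ 1  1  1  1  1  1  1  1  0  0  1  0  1  0  0  0  0  0  0  0  0  0  0  0  1  0  0  0  0  0  0  0]
 [ 1  1  1  0  1  1  1  1  1  1  1  0  0  1  0  0  1  0  1  1  1  0  1  1  0  0  1  0  0  0  0  0]
 [ 1  1  1  1  1  1  1  1  1  1  1  1  1  1  0  0  1  1  1  1  0  1  1  1  1  0  0  0  0  0  1  1]
 [ 1  1  1  0  1  1  1  1  0  1  1  1  1  1  1  1  1  0  0  1  0  0  1  0  0  0  1  0  0  0  0  0]
 [ 3  2  6  7  7  4  4  1  0  1  1  1  1  1  1  0  1  1  1  0  0  0  0  1  0  0  1  0  0  0  1  0]
 [ 1  2  2  2  2  3  3  3  3  5  7  5  3  3  0  0  1  0  1  0  0  1  1  1  0  1  0  0  0  0  0  0]
 [ 1  4  5  5  6  5  4  2  1  2  2  1  1  2  7  6  2  0  1  1  1  4  0  0  0  1  1  0  0  1  0  0]
 [
[... 1971 characters left out ...]
 0  1]
 [ 1  1  1  0  1  1  1  1  1  1  1  0  1  1  1  1  1  1  1  0  1  0  1  1  1  0  1  0  1  1  1  0]
 [ 1  1  1  1  0  0  1  1  1  1  1  1  1  1  1  1  0  0  1  1  1  1  1  1  1  1  0  0  1  1  1  1]
 [ 0  1  1  1  1  1  1  1  1  1  1  1  1  0  1  1  0  0  1  1  1  1  1  1  1  1  1  0  1  1  1  1]
 [ 1  0  0  1  1  1  1  1  1  1  1  1  1  0  1  0  1  1  1  1  1  1  1  1  1  1  1  1  1  1  1  0]
 [ 0  0  1  1  1  1  1  0  1  1  0  1  1  0  1  1  1  1  0  1  1  1  1  1  1  1  1  1  1  1  1  1]
 [ 0  0  2  1  1  1  1  1  0  1  1  1  1  1  1  1  1  1  1  1  0  1  1  1  1  1  1  1  1  0  1  1]
 [ 0  0  3 12 10  1  0  1  1  1  1  1  1  1  0  0  1  0  1  1  1  1  1  1  0  1  0  1  1  1  1  1]]
```

Emit:
step_arm(increments=[{"delta_pos": [-0.2, 0.1, 1], "dr": [0, 0, 0.4], "fingers": 1}, {"delta_pos": [-0.2, 0.1, 3], "dr": [0, 0, 0.4], "fingers": 1}, {"delta_pos": [-0.2, 0.1, 5], "dr": [0, 0, 0.4], "fingers": 1}, {"delta_pos": [-0.2, 0.1, 6], "dr": [0, 0, 0.4], "fingers": 1}, {"delta_pos": [-0.2, 0.1, 6], "dr": [0, 0, 0.4], "fingers": 1}])

```text
time: 19.92
tool_pos: [0.4553, -0.3577, 0.0753]
tool_rot: [-3.14, 0.0, 0.654]
contact_force: [0.9, -0.3, -1.0]
opening: 0.0195
grip_force: 44.9
```

```bash
python3 -c "
from h import *
go((.4557,-.357,.0355,37.56))"
```

```text
t 19.93 pos [ 0.4553 -0.3577  0.0753] rpy [-1.799e+02  1.000e-02  3.746e+01] F [ 0.9 -0.3 -1. ] open 0.0195 grip 44.9
(0.4557, -0.357, 0.0355, 37.56) [ 0.07 -0.02  3.98] [-0.1   0.01 -0.1 ]
```

Emit:
step_arm(increments=[{"delta_pos": [0.1, 0, 1], "dr": [0, 0, 0], "fingers": 1}, {"delta_pos": [0.1, 0, 2], "dr": [0, 0, 0], "fingers": 1}, {"delta_pos": [0.1, 0, 3], "dr": [0, 0, 0], "fingers": 1}, {"delta_pos": [0.1, 0, 3.5], "dr": [0, 0, 0], "fingers": 1}, {"delta_pos": [0.1, 0, 3.5], "dr": [0, 0, 0], "fingers": 1}])

```text
time: 20.55
tool_pos: [0.4562, -0.3573, 0.0405]
tool_rot: [-3.141, 0.0, 0.654]
contact_force: [0.8, -0.7, -1.4]
opening: 0.0196
grip_force: 45.0
```

Emit:
step_arm(increments=[{"delta_pos": [0, 0, 0.1], "dr": [0, 0, 0], "fingers": 1}, {"delta_pos": [0, 0, 0.2], "dr": [0, 0, 0], "fingers": 1}, {"delta_pos": [0, 0, 0.3], "dr": [0, 0, 0], "fingers": 1}, {"delta_pos": [0, 0, 0.4], "dr": [0, 0, 0], "fingers": 1}, {"delta_pos": [0, 0, 0.4], "dr": [0, 0, 0], "fingers": 1}])

```text
time: 21.18
tool_pos: [0.4564, -0.3574, 0.037]
tool_rot: [-3.141, -0.0, 0.654]
contact_force: [-1.0, 0.6, -2.2]
opening: 0.0198
grip_force: 45.0
```

Emit:
step_arm(increments=[{"delta_pos": [0, 0, 0.1], "dr": [0, 0, 0], "fingers": 1}, {"delta_pos": [0, 0, 0.15], "dr": [0, 0, 0], "fingers": 1}, {"delta_pos": [0, 0, 0.15], "dr": [0, 0, 0], "fingers": 1}, {"delta_pos": [0, 0, 0.15], "dr": [0, 0, 0], "fingers": 1}, {"delta_pos": [0, 0, 0.15], "dr": [0, 0, 0], "fingers": 1}])

```text
time: 21.8
tool_pos: [0.4564, -0.3574, 0.0356]
tool_rot: [-3.142, -0.0, 0.654]
contact_force: [-1.2, 1.1, -0.6]
opening: 0.0196
grip_force: 45.0
```

Emit:
step_arm(increments=[{"delta_pos": [0, 0, 0.05], "dr": [0, 0, 0], "fingers": 1}, {"delta_pos": [0, 0, 0.05], "dr": [0, 0, 0], "fingers": 1}, {"delta_pos": [0, 0, 0.05], "dr": [0, 0, 0], "fingers": 0.5}, {"delta_pos": [0, 0, 0.05], "dr": [0, 0, 0], "fingers": 0.3}, {"delta_pos": [0, 0, 0.05], "dr": [0, 0, 0], "fingers": 0}], newtons=20)

```text
time: 22.42
tool_pos: [0.4565, -0.3576, 0.035]
tool_rot: [3.141, -0.0, 0.654]
contact_force: [-0.3, 0.2, -0.2]
opening: 0.0374
grip_force: 0.0
```

Emit:
step_arm(increments=[{"delta_pos": [0, 0, 0], "dr": [0, 0, 0], "fingers": -0.3}, {"delta_pos": [0, 0, 0], "dr": [0, 0, 0], "fingers": -0.3}, {"delta_pos": [0, 0, 0], "dr": [0, 0, 0], "fingers": -0.3}, {"delta_pos": [0, 0, -1], "dr": [0, 0, 0], "fingers": -0.3}, {"delta_pos": [0, 0, -3], "dr": [0, 0, 0], "fingers": -0.3}])

```text
time: 23.05
tool_pos: [0.456, -0.3572, 0.0652]
tool_rot: [-3.14, 0.0, 0.654]
contact_force: [0.1, 0.8, 0.3]
opening: 0.0597
grip_force: 0.0
```

Emit:
step_arm(increments=[{"delta_pos": [0, 0, -3], "dr": [0, 0, 0], "fingers": -0.3}, {"delta_pos": [0, 0, -7], "dr": [0, 0, 0], "fingers": -0.3}, {"delta_pos": [0, 0, -11], "dr": [0, 0, 0], "fingers": -0.3}, {"delta_pos": [0, 0, -15], "dr": [0, 0, 0], "fingers": -0.3}, {"delta_pos": [0, 0, -15], "dr": [0, 0, 0], "fingers": -0.3}])

```text
time: 23.68
tool_pos: [0.4576, -0.3587, 0.2194]
tool_rot: [3.134, -0.001, 0.654]
contact_force: [-0.1, -0.2, -1.0]
opening: 0.0598
grip_force: 0.0
```

Run:
```python
from h import *
go((.4,-.2,.25,37))
b=viewer.read_camera('scene')[:,:,::-1];r=cv2.imread('scene_raw.png')
D=np.abs(b.astype(int)-r).sum(2)
# hook/cradle region vs start
print('hook region changed px',(D[222:275,60:175]>60).sum(), 'rod/tip',(D[238:268,118:172]>60).sum())
# best shift of hook region
g=lambda i:cv2.cvtColor(np.ascontiguousarray(i),cv2.COLOR_BGR2GRAY)[236:270,112:176].astype(np.float32)
print(cv2.phaseCorrelate(g(r),g(b)))
# tray/stop at unhooking vs now
a=cv2.imread('after_scene.png');E=np.abs(b.astype(int)-a).sum(2)
print('tray region vs after unhook',(E[150:200,255:330]>60).sum())
c=b[150:230,200:330];cv2.imwrite('final_crop.png',c)
t=viewer.read_camera('top')[:,:,::-1];cv2.imwrite('final_top.png',t)
G=cv2.cvtColor(np.ascontiguousarray(t),cv2.COLOR_BGR2GRAY)
for v in(191,206,221): print(v,G[v,215:262].tolist())
```

```text
t 23.68 pos [ 0.4576 -0.3587  0.2194] rpy [ 1.7954e+02 -6.0000e-02  3.7460e+01] F [-0.1 -0.2 -1. ] open 0.0598 grip 0.0
(0.4, -0.2, 0.25, 37) [  5.08 -16.07  -3.18] [ 0.46 -0.06  0.46]
hook region changed px 420 rod/tip 147
((-0.19298179908199842, 0.545954591606133), 0.9860768607921071)
tray region vs after unhook 548
191 [17, 38, 91, 94, 44, 16, 18, 19, 17, 17, 25, 89, 99, 46, 15, 18, 18, 18, 18, 13, 90, 100, 48, 17, 18, 17, 17, 18, 10, 90, 98, 112, 81, 38, 22, 16, 38, 119, 130, 129, 132, 138, 111, 114, 127, 131, 103]
206 [99, 99, 99, 99, 99, 99, 100, 99, 100, 100, 100, 100, 100, 99, 100, 99, 100, 99, 100, 99, 99, 100, 99, 100, 99, 100, 99, 100, 100, 99, 99, 95, 93, 93, 95, 93, 94, 62, 44, 68, 97, 101, 101, 106, 95, 90, 124]
221 [58, 94, 76, 31, 11, 12, 13, 15, 9, 25, 90, 95, 43, 10, 14, 14, 13, 12, 22, 90, 95, 43, 11, 13, 13, 12, 14, 7, 89, 100, 98, 64, 27, 14, 14, 27, 80, 92, 90, 93, 99, 101, 99, 93, 94, 94, 96]
```

```bash
python3 -c "
from cell import robot
print(robot.hand_in())"
```

```text
the job is handed in; nothing more can be done
None
```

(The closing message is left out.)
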